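# Dock the touch-up compressor and set its regulator

### The arm

A 6-joint arm with a two-finger parallel gripper is mounted at the origin on the work surface. World frame = base frame: x ahead of the robot, y to its left, z up, the work surface at z = 0. Lengths are in m, angles in degrees, forces in N, time in s.
With the tool pointing down it reaches from about 0.425 to 1.125 m from the base axis. Payload 14.9 kg.
Tool frame: the origin (TCP) lies midway between the tips of the shut fingers; the grasp point (between the pads) lies behind it (arm.hold_point_z is the y of the grasp point in the tool frame, in m); y points along the fingers, x is the direction in which the jaws open and shut, and the axes are right-handed (so a half turn about y gives the same grasp; the last joint's range is limited). The gripper opens to 91 mm and grips with 3 to 60 N. Pads are 32 mm wide; open, the fingers measure 118 mm over their backs; the gripper's body (76 mm by 178 mm) begins 60 mm behind the grasp point.
Start: joints at [65.758, 21.709, 99.362, -0, 58.929, -1.908], TCP at [0.266, 0.648, 0.214] pointing down, gripper open.
Joint ranges: [-158.91, 158.91], [-42.39, 125.64], [0.06, 152.35], [-60.88, 240.88], [17.5, 164.5], [-176.32, 176.32]. Speed limits (degrees/s): [108.29, 108.29, 136.94, 180, 180, 180].

### API

Orientations are given as [roll, pitch, yaw] about the fixed x, y, z axes, in that order (R = Rz(yaw) Ry(pitch) Rx(roll)).
In Python, from cell import status, eyes, sign_off, arm gives the robot as it stands. The module is installed in compiled form; this text tells all that it offers.
- The arm moves only by the tool step_arm, never from a script. Its argument "steps" is a list that holds one entry, the list of rows, each a list of 7 numbers: the closure, from -1 (fully open) to 1 (shut), then the shift along the tool's x, y, z in units of 30 mm (1.0 is 30 mm), then the turn, a rotation vector about the tool's x, y, z in rad. A call has 1 to 8 rows; each row is the pose to reach, as a shift and turn from the pose commanded when the call began, along the tool's axes at that moment; what a row does not reach only later rows make up. A row lasts 1/10 s, in which the tool goes at most 50 mm and 8.59 degrees, less where a joint would pass 70% of its speed; a pose out of reach is approached as far as the arm can. A call with a gripper value outside its range is refused whole. The fingers move at their own pace and stop on an object; "grip_force" is the grip in N (left out, the last holds). Time passes only in rows, so rows that repeat a pose let the fingers close. It gives the time, the measured TCP pose, the force and the opening at its end, in the units of the state.
- status.sense(): the state, without advancing time (a new reading comes with each control period).
- eyes.camera(name): name is "scene" or "top" or "wrist"; returns a dict with "img" (384x512x3 uint8, blue, green, red), "mtx" (3x3 intrinsics, pixels), "xyz" and "rotation" of the camera in the world; the wrist camera has in their place "hand_eye" (4x4, takes a point from camera to tool coordinates, whose origin is the TCP and whose axes are the tool frame's). Camera axes: x right, y down, z forward; pixel columns grow to the right and rows downward; lengths in m; the calibration is good to about 2 mm. A picture is of the moment at which its call begins: read the wrist's pose just before it. There is no depth.
- sign_off(): hands the job in, once; it reports no verdict.
The state is a dict: "clock": time; "joint_positions": joint angles; "joint_vel": joint speeds; "effort": joint torques, N m; "eef_pos": TCP position; "eef_rot": TCP orientation; "contact_force": force on the tool from outside, world axes, zero at the start; "moment": the same for the moment, N m; "gripper_width": finger opening in m.
Only numpy, scipy, OpenCV 4.12 (cv2) and the standard library are available. Lean on these libraries where they do the work, as an engineer would, in place of code of your own. Each camera call takes 0.05 s, during which the arm holds its last target.

### The job

Get the little cordless compressor ready for touching up paint: carry it by its handle and set it down gently and squarely in its charging dock, contact end at the dock's contact post, without dropping it. Then pull its regulator knob up to unlock it, wind it up clockwise until the gauge needle points at the set-point marker on the rim, and push the knob fully back down to lock it there. Leave the other goods on the table where they are.

Things in the scene. Friction and masses are not known exactly. Their poses are not given: they have to be found in the camera images.
- compressor: Cordless mini compressor, loose: case 208 (x) by 98 (y) by 80 mm high, 0.87 to 0.98 kg, centre of mass about 12 mm to -x of the middle. Origin under the case's centre, z up. Along its top: handle at x = -22 mm, gauge at 28.5, regulator knob at 78. Its -x end has brass charging contacts. 5 mm to spare on every side in the dock.
- dock: Charging dock, fixed: black open tray, outside 228 (x) by 118 (y) mm, walls 5 mm thick, rim 30 mm high, flat floor 8 mm above its underside. Origin under its centre. A contact post (62 mm high) stands just outside its -x end. Docked, the compressor's x points along the dock's x, its origin 8 mm above the dock's.
- handle_grip (a point): Centre of the compressor's handle bar, which runs across the case (along its y): bar 20 mm wide, 20 mm high, 74 mm free between its posts, 38 mm free below it. This point is 128 mm above the case's underside.
- knob_grip (a point): On the regulator knob's vertical axis, 10 mm below the knob's flat rim (a cap domes 3 mm above that) and 108 mm above the case's underside when down; rises with it. Knob: black fluted cylinder, 38 mm across, 27.5 mm high to the rim, on a 10 mm collar on the case. Nothing else within 80 mm stands over 6 mm above the case's top.
- regulator_pull (a joint): Lift of the knob (m): 0 home and locked, 0.010 fully up; takes about 2 N, stays where left. Pulling on at the stop lifts that end of the compressor. Going down, splines must mesh: let go and press on the middle of its cap with 10 to 20 N, so it can turn itself up to 11 degrees into mesh; if it stays 4 mm up, turn it a little and press again.
- regulator_knob (a joint): Turn of the knob (rad), growing clockwise seen from above; about 0 to 0.5 at the start, at most 7. Free when pulled up over 5.5 mm (then about 0.01 N m, stays where left); when down, held by splines at multiples of 22.5 degrees (0, 0.393, 0.785, ...).
- gauge_center (a point): Centre of the round gauge, 54 mm across, lying flat on the case's top, dial up.
- needle_tip (a point): Tip of the gauge's black needle, 21 mm from gauge_center. It turns the same way as the knob, by a third of the knob's angle.
- set_marker (a point): Inner tip of the set-point marker, a short brass tab clipped on the gauge's rim, also 21 mm from gauge_center; fixed on the gauge, 0.5 to 1.1 rad clockwise of the needle at the start.
- paint_jar: Bystander: small round jar, 42 mm across, 58 mm high; origin under its centre.
- tail_lamp: Bystander: car tail lamp lying lens up, 170 (x) by 75 (y) by 47 mm; origin under its centre.
- hub_cap: Bystander: round wheel centre cap lying flat, 150 mm across, 30 mm high; origin under its centre.
Not all that is in view belongs to the job. There is more than one size of the compressor; the job needs the smaller.

How it is judged:
By the outcome, as a careful person would: the job done as asked, in the order asked, and still so for the second after the job is handed in, with the robot touching nothing.
It also fails if it takes over 59 s, if anything falls off the work surface, if the arm or the gripper's body presses on something with over 40 N, if the wrist force passes 120 N, or if a joint passes its speed limit or range.

## Working session

There is one attempt and no reset: what is moved stays moved. The work goes in short steps, Python scripts to look and compute and a tool call to move; the robot and the scene stay as the last step left them, time stands still between calls to the robot, and variables do not carry over. Pictures are saved under pics/ and viewed, and the job is handed in when it is done.

Besides the shell and the picture viewer there is one more tool, called as name([rows], argument=value, ...), one row to a line, values as JSON. step_arm: Moves the arm, as the interface text tells. Its arguments: {"type":"object","properties":{"steps":{"type":"array","items":{"type":"array","items":{"type":"array","items":{"type":"number"}}}},"grip_force":{"type":"number"}},"required":["steps"]}

```bash
mkdir -p pics
python3 - <<'E'
from cell import status, eyes, sign_off, arm
import cv2
s=status.sense(); print(s); print(arm, [a for a in dir(arm) if a[0]!='_'], arm.hold_point_z)
for n in("scene","top","wrist"):
    c=eyes.camera(n); cv2.imwrite(f"pics/{n}0.png",c["img"])
    print(n,{k:v for k,v in c.items() if k!='img'})
E
```

```text
{'clock': 0.0, 'joint_positions': array([ 6.57572631e+01,  2.17398936e+01,  9.93936717e+01, -2.12001462e-03,
        5.89276689e+01, -1.90980940e+00]), 'joint_vel': array([ 0.02618615, -0.04323988,  0.0649763 , -0.03080865,  0.0226458 ,
       -0.1315891 ]), 'effort': array([-3.42554675e-03, -7.63707590e+01, -4.34380710e+01,  6.49147318e-02,
        4.23520838e-02, -7.26447706e-05]), 'eef_pos': array([0.26587157, 0.64713788, 0.21328817]), 'eef_rot': array([-8.99997729e+01,  6.12606977e-02,  6.76681678e+01]), 'contact_force': array([ 0.03143268, -0.31650519,  0.35799183]), 'moment': array([-0.01179856, -0.02148258, -0.01565064]), 'gripper_width': 0.09122004367552736}
<Robot object at 0x7fa9c7a03a10> ['Unreachable', 'hold_point_z'] -0.0188
scene {'mtx': array([[418.13571993,   0.        , 252.12789695],
       [  0.        , 418.13571993, 195.31751762],
       [  0.        ,   0.        ,   1.        ]]), 'xyz': array([1.29094497, 0.55558497, 0.80840962]), 'rotation': array([-125.75902787,    1.09022816,  120.08355741])}
top {'mtx': array([[415.29985954,   0.        , 260.63369572],
       [  0.        , 415.29985954, 194.08975825],
       [  0.        ,   0.        ,   1.        ]]), 'xyz': array([0.16802933, 0.04031343, 1.62917986]), 'rotation': array([-168.75992252,   -0.80261493,  -91.0842508 ])}
wrist {'mtx': array([[313.12471627,   0.        , 257.08029643],
       [  0.        , 313.12471627, 185.46619006],
       [  0.        ,   0.        ,   1.        ]]), 'hand_eye': array([[ 9.99998095e-01, -8.11073930e-04,  1.77527276e-03,
         9.55726520e-05],
       [-1.92568509e-03, -2.61771520e-01,  9.65127952e-01,
        -1.71559711e-01],
       [-3.18074272e-04, -9.65129532e-01, -2.61772583e-01,
         7.31079068e-02],
       [ 0.00000000e+00,  0.00000000e+00,  0.00000000e+00,
         1.00000000e+00]])}
```

View pics/scene0.png

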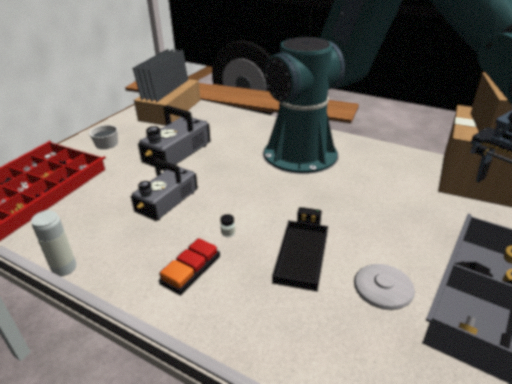

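View pics/top0.png

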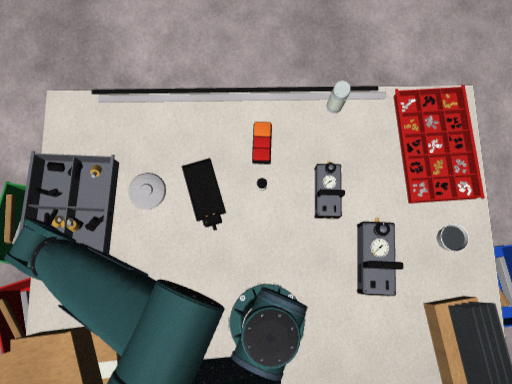

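View pics/wrist0.png

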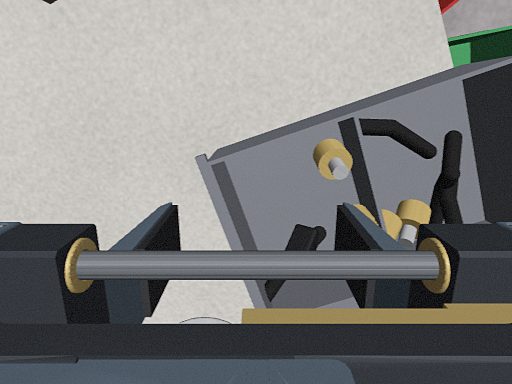

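The top view shows two compressors, one at (328,190) and a longer one at (377,258). The first looks like the smaller. The dock is at (204,192) with its post at (211,222). I'll check both in enlarged crops.

```bash
cat > h.py <<'E'
from cell import status, eyes, sign_off, arm
import cv2, numpy as np
from scipy.spatial.transform import Rotation as R
def cam(n):
    s=status.sense(); c=eyes.camera(n)
    if n=="wrist":
        T=np.eye(4); T[:3,:3]=R.from_euler('xyz',s['eef_rot'],degrees=True).as_matrix(); T[:3,3]=s['eef_pos']
        W=T@c['hand_eye']; c['C']=W[:3,3]; c['Rm']=W[:3,:3]
    else:
        c['C']=np.array(c['xyz']); c['Rm']=R.from_euler('xyz',c['rotation'],degrees=True).as_matrix()
    return c
def toplane(c,u,v,z):
    d=c['Rm']@np.linalg.inv(c['mtx'])@np.array([u,v,1.0]); return c['C']+d*(z-c['C'][2])/d[2]
def proj(c,p):
    q=c['Rm'].T@(np.asarray(p)-c['C']); q=c['mtx']@q; return q[:2]/q[2]
def crop(c,x0,x1,y0,y1,k,name):
    im=cv2.resize(c['img'][y0:y1,x0:x1],None,fx=k,fy=k,interpolation=cv2.INTER_CUBIC)
    for x in range((x0+9)//10*10,x1,10): cv2.putText(im,str(x),(int((x-x0)*k),10),0,0.33,(0,0,255)); cv2.line(im,(int((x-x0+.5)*k),12),(int((x-x0+.5)*k),18),(0,0,255))
    for y in range((y0+9)//10*10,y1,10): cv2.putText(im,str(y),(0,int((y-y0)*k)+4),0,0.33,(0,0,255)); cv2.line(im,(22,int((y-y0+.5)*k)),(28,int((y-y0+.5)*k)),(0,0,255))
    cv2.imwrite(f"pics/{name}.png",im)
E
python3 - <<'E'
from h import *
c=cam("top")
crop(c,300,410,150,310,5,"top_comp"); 
crop(c,160,280,140,250,6,"top_dock")
E
python3 -c "
import cv2;print(cv2.imread('pics/top_comp.png').shape)"
```

```text
(800, 550, 3)
```

Run:
```python
import cv2
i=cv2.imread('pics/top_comp.png'); cv2.imwrite('pics/top_comp2.png',cv2.resize(i,(412,600)))
```

```text
(no output)
```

View pics/top_comp2.png

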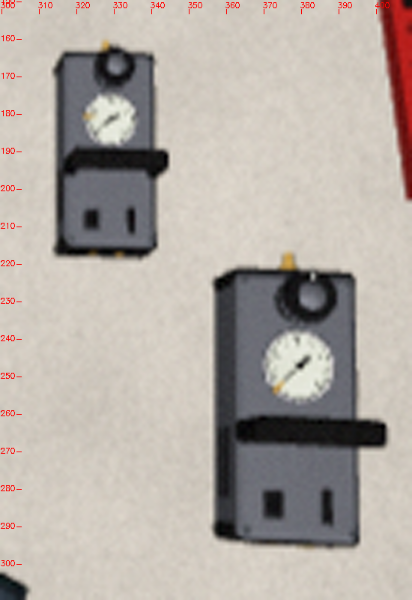

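View pics/top_dock.png

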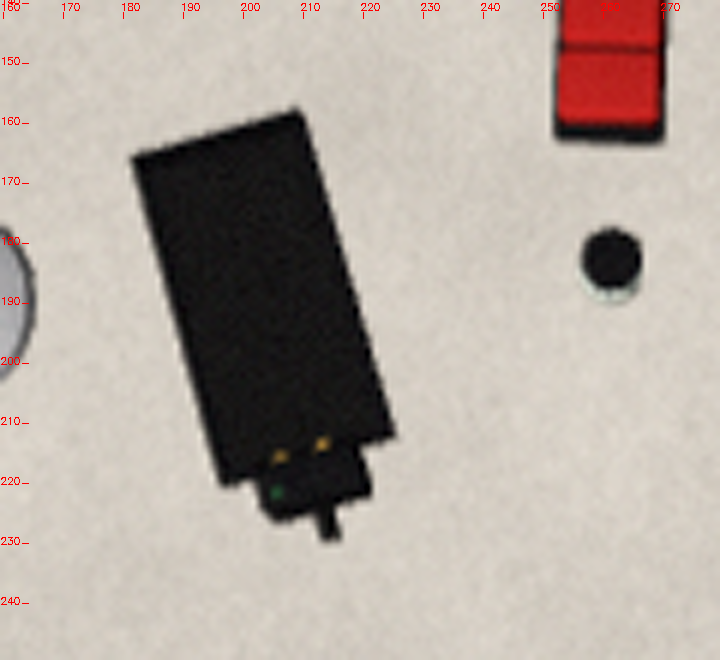

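Run:
```python
from h import *
c=cam("top")
def rect(name,px,z):
    P=[toplane(c,u,v,z)[:2] for u,v in px]
    ctr=np.mean(P,axis=0); # order TL,TR,BR,BL ; +x = from bottom to top of picture
    ax=(P[0]+P[1]-P[2]-P[3]); yaw=np.degrees(np.arctan2(ax[1],ax[0]))
    print(name,np.round(P,3).tolist(),ctr.round(4),'yaw',yaw.round(2),'L',np.linalg.norm(ax).round(3)/2,'W',(np.linalg.norm(P[0]-P[1])+np.linalg.norm(P[2]-P[3])).round(3)/2)
rect('comp',[(317.1,164.1),(340.8,164.7),(341.6,215.6),(317.6,215.6)],.08)
rect('dock',[(181.7,166),(208.7,157.7),(224.3,212.5),(196,220.5)],.03)
k=toplane(c,300+115/3.75,150+66/3.75,.121); g=toplane(c,300+109/3.75,150+118/3.75,.083)
h1=toplane(c,300+67/3.75,150+160/3.75,.128);h2=toplane(c,300+167/3.75,150+160/3.75,.128)
print(k,g,h1,h2,(h1+h2)/2)
```

```text
comp [[0.59, -0.208], [0.586, -0.3], [0.388, -0.291], [0.389, -0.201]] [ 0.4884 -0.2498] yaw -2.22 L 0.2 W 0.0915
dock [[0.604, 0.323], [0.637, 0.216], [0.415, 0.155], [0.385, 0.264]] [0.5102 0.2394] yaw 15.33 L 0.2285 W 0.1125
[ 0.56460088 -0.25169594  0.121     ] [ 0.51990382 -0.25006946  0.083     ] [ 0.46788729 -0.19796059  0.128     ] [ 0.46629697 -0.29679075  0.128     ] [ 0.46709213 -0.24737567  0.128     ]
```

```bash
cat >> h.py <<'E'
def plan(p,yaw):
    s=status.sense(); M=R.from_euler('xyz',s['eef_rot'],degrees=True)
    d=M.inv().apply(np.asarray(p)-s['eef_pos'])/.03
    rv=(M.inv()*R.from_euler('xyz',[-90,0,yaw],degrees=True)).as_rotvec()
    print('shift',d.round(3),'rotvec',rv.round(4),'rows>=',max(np.linalg.norm(d)*.03/.05,np.degrees(np.linalg.norm(rv))/8.59).round(1),'t',round(s['clock'],2),'J',s['joint_positions'].round(1))
E
python3 -c "
from h import *
plan([.52,.24,.28],15.3)"
```

```text
shift [ -9.343  -2.208 -12.993] rotvec [ 2.00e-04  9.14e-01 -4.00e-04] rows>= 9.7 t 0.25 J [65.8 21.7 99.4  0.  58.9 -1.9]
```

step_arm([
  [[-1,-9.34,-2.2,-13,0,0.914,0],[-1,-9.34,-2.2,-13,0,0.914,0],[-1,-9.34,-2.2,-13,0,0.914,0],[-1,-9.34,-2.2,-13,0,0.914,0],[-1,-9.34,-2.2,-13,0,0.914,0],[-1,-9.34,-2.2,-13,0,0.914,0],[-1,-9.34,-2.2,-13,0,0.914,0],[-1,-9.34,-2.2,-13,0,0.914,0]],
])

```text
clock: 1.05
eef_pos: [0.4765, 0.3095, 0.2688]
eef_rot: [-90.0, -0.0, 15.3]
contact_force: [0.5, 0.9, -0.7]
gripper_width: 0.0912
```

```bash
python3 -c "
from h import *
plan([.52,.24,.28],15.3)"
```

```text
shift [ 0.789 -0.373 -2.617] rotvec [-0.0001 -0.0007  0.0003] rows>= 1.7 t 1.05 J [ 30.7   6.1 112.8   0.   61.1  15.4]
```

step_arm([
  [[-1,0.79,-0.37,-2.6,0,0,0],[-1,0.79,-0.37,-2.6,0,0,0],[-1,0.79,-0.37,-2.6,0,0,0],[-1,0.79,-0.37,-2.6,0,0,0]],
])

```text
clock: 1.45
eef_pos: [0.5194, 0.242, 0.2794]
eef_rot: [-90.0, 0.0, 15.2]
contact_force: [0.1, 0.6, -0.9]
gripper_width: 0.0913
```

```bash
python3 -c "
from h import *
c=cam('wrist'); cv2.imwrite('pics/w1.png',c['img']); np.savez('w1.npz',C=c['C'],Rm=c['Rm'],mtx=c['mtx'])
plan([.515,-.249,.31],-2.2)"
```

```text
shift [ -4.446  -1.025 -15.772] rotvec [-0.      0.3052 -0.0004] rows>= 9.9 t 1.5 J [ 22.7   6.  111.8   0.   62.3   7.4]
```

View pics/w1.png

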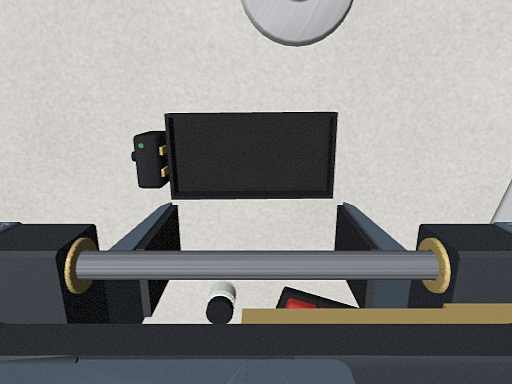

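The dock sits at about (250,155) in the wrist view, with the post on its left, which is the −x end. I'll enlarge it for the corners.

Run:
```python
from h import *
c={'img':cv2.imread('pics/w1.png')}
crop(c,150,350,95,215,4,"w1c")
```

```text
(no output)
```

View pics/w1c.png

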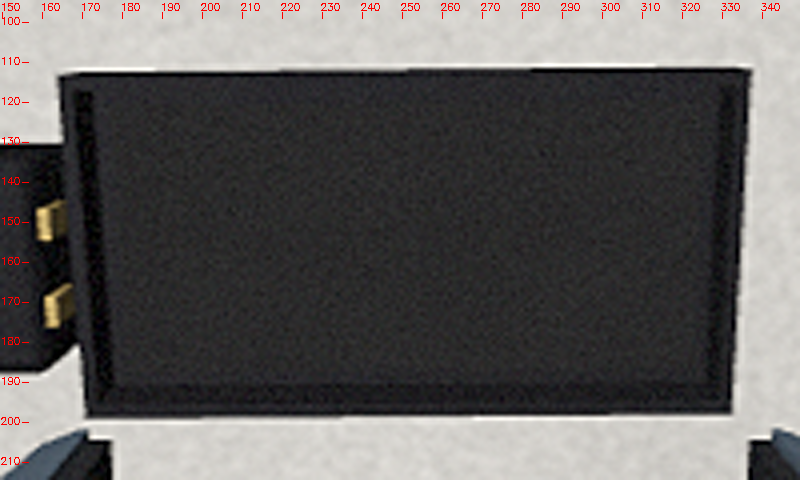

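step_arm([
  [[-1,-4.45,-1.03,-15.77,0,0.305,0],[-1,-4.45,-1.03,-15.77,0,0.305,0],[-1,-4.45,-1.03,-15.77,0,0.305,0],[-1,-4.45,-1.03,-15.77,0,0.305,0],[-1,-4.45,-1.03,-15.77,0,0.305,0],[-1,-4.45,-1.03,-15.77,0,0.305,0],[-1,-4.45,-1.03,-15.77,0,0.305,0],[-1,-4.45,-1.03,-15.77,0,0.305,0]],
])

```text
clock: 2.3
eef_pos: [0.5158, -0.1575, 0.3046]
eef_rot: [-90.0, -0.0, -2.1]
contact_force: [0.8, -1.2, 0.5]
gripper_width: 0.0914
```

```bash
python3 -c "
from h import *
plan([.515,-.249,.31],-2.2)"
```

```text
shift [ 0.083 -0.179 -3.048] rotvec [-0.0001  0.0021  0.    ] rows>= 1.8 t 2.3 J [-19.5   1.1 114.2   0.   64.7 -17.4]
```

step_arm([
  [[-1,0.08,-0.18,-3.05,0,0,0],[-1,0.08,-0.18,-3.05,0,0,0],[-1,0.08,-0.18,-3.05,0,0,0],[-1,0.08,-0.18,-3.05,0,0,0]],
])

```text
clock: 2.7
eef_pos: [0.5151, -0.2478, 0.3095]
eef_rot: [-90.0, 0.0, -2.2]
contact_force: [0.5, 0.2, 0.2]
gripper_width: 0.0909
```

Run:
```python
from h import *
w=dict(np.load('w1.npz'))
P=np.array([toplane(w,u,v,.03)[:2] for u,v in [(164.6,113.4),(336.9,111.6),(332.6,198.1),(171.4,199.1)]])
print(P.round(4),P.mean(0)); ax=P[1]+P[2]-P[0]-P[3]; print(np.linalg.norm(ax)/2, np.linalg.norm(P[0]+P[1]-P[2]-P[3])/2, np.degrees(np.arctan2(ax[1],ax[0])))
ay=P[0]+P[1]-P[2]-P[3]; print(np.degrees(np.arctan2(ay[1],ay[0]))-90)
c=cam('wrist'); cv2.imwrite('pics/w2.png',c['img']); np.savez('w2.npz',C=c['C'],Rm=c['Rm'],mtx=c['mtx'])
```

```text
[[0.3883 0.2664]
 [0.6056 0.3277]
 [0.6384 0.2137]
 [0.4197 0.153 ]] [0.51300301 0.24021056]
0.22637954330131288 0.11815523058348898 15.650914060217
15.760275731325976
```

View pics/w2.png

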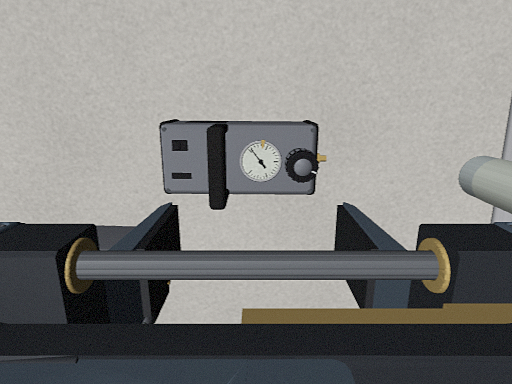

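Run:
```python
from h import *
c={'img':cv2.imread('pics/w2.png')}
crop(c,150,340,105,225,4,"w2c")
```

```text
(no output)
```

View pics/w2c.png

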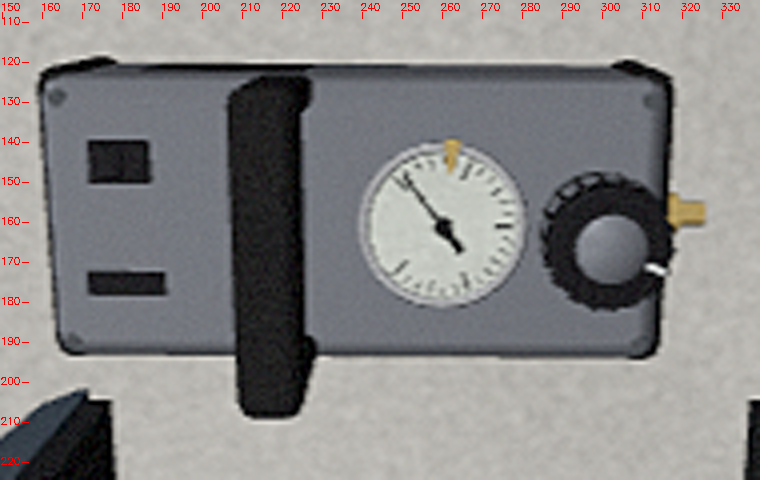

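Run:
```python
from h import *
w=dict(np.load('w2.npz'))
px=lambda x,y:((x+.5)/4-.5+150,(y+.5)/4-.5+105)
f=lambda x,y,z: toplane(w,*px(x,y),z)[:2]
S=np.array([f(57,97,.08),f(650,101,.08),f(640,343,.08),f(73,343,.08)])
print(S.round(4),S.mean(0).round(4)); ax=S[1]+S[2]-S[0]-S[3]; ay=S[0]+S[1]-S[2]-S[3]
print(np.degrees(np.arctan2(ax[1],ax[0])),np.degrees(np.arctan2(ay[1],ay[0]))-90,np.linalg.norm(ax)/2,np.linalg.norm(ay)/2)
g=f(443,229,.084);k=f(612,249,.121); print('gauge',g,'knob',k, np.degrees(np.arctan2(*(k-g)[::-1])), np.linalg.norm(k-g))
# handle top face z=.138 edges
t=[f(231,100,.138),f(298,100,.138),f(303,400,.138),f(238,400,.138)]; print(np.round(t,4), np.mean(t,0))
```

```text
[[ 0.3997 -0.2034]
 [ 0.587  -0.2119]
 [ 0.5843 -0.2915]
 [ 0.3956 -0.2841]] [ 0.4917 -0.2477]
-2.4063872550441125 -2.42565207884644 0.18817234791461637 0.08025402910108574
gauge [ 0.52007579 -0.24965686] knob [ 0.5691956  -0.25051434] -1.0001150485452983 0.049127290730339265
[[ 0.4638 -0.2018]
 [ 0.4819 -0.2025]
 [ 0.4777 -0.2879]
 [ 0.459  -0.2872]] [ 0.47060084 -0.24483872]
```

```bash
python3 -c "
from h import *
plan([.4697,-.2466,.175],-2.4)
plan([.4697,-.2466,.109],-2.4)"
```

```text
shift [-1.51   4.486 -0.041] rotvec [-0.0006  0.0047 -0.0007] rows>= 2.8 t 2.75 J [-28.    4.1 110.5   0.   65.4 -25.8]
shift [-1.509  6.686 -0.042] rotvec [-0.0006  0.0047 -0.0007] rows>= 4.1 t 2.75 J [-28.    4.1 110.5   0.   65.4 -25.8]
```

step_arm([
  [[-1,-1.51,3,-0.04,0,0.005,0],[-1,-1.51,3,-0.04,0,0.005,0],[-1,-1.51,4,-0.04,0,0.005,0],[-1,-1.51,4.8,-0.04,0,0.005,0],[-1,-1.51,5.5,-0.04,0,0.005,0],[-1,-1.51,6.2,-0.04,0,0.005,0],[-1,-1.51,6.69,-0.04,0,0.005,0],[-1,-1.51,6.69,-0.04,0,0.005,0]],
], grip_force=40)

```text
clock: 3.55
eef_pos: [0.469, -0.2462, 0.1077]
eef_rot: [-89.9, 0.1, -2.4]
contact_force: [0.2, 0.5, -0.5]
gripper_width: 0.0913
```

```bash
python3 -c "
from h import *
plan([.4697,-.2466,.109],-2.4)
c=cam('wrist'); cv2.imwrite('pics/w3.png',c['img'])"
```

```text
shift [ 0.025 -0.043 -0.013] rotvec [-0.0015  0.0004 -0.0026] rows>= 0.0 t 3.55 J [-30.2  15.8 121.4   0.   42.9 -27.8]
```

View pics/w3.png

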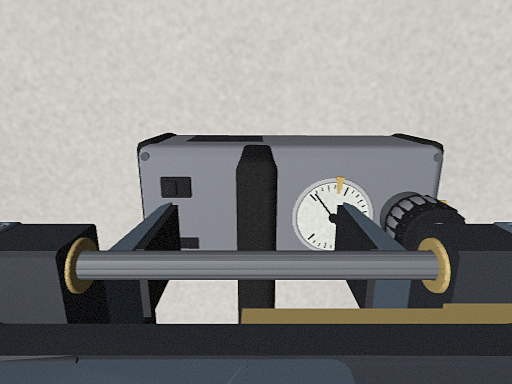

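The bar (at column 257) is centred between the fingers (178 to 338), so I'll close on it.

step_arm([
  [[0.2,0,0,0,0,0,0],[0.6,0,0,0,0,0,0],[1,0,0,0,0,0,0],[1,0,0,0,0,0,0],[1,0,0,0,0,0,0],[1,0,0,0,0,0,0],[1,0,0,0,0,0,0],[1,0,0,0,0,0,0]],
], grip_force=50)

```text
clock: 4.4
eef_pos: [0.4697, -0.2479, 0.1093]
eef_rot: [-90.0, 0.0, -2.5]
contact_force: [-0.3, 0.2, 0.1]
gripper_width: 0.0302
```

step_arm([
  [[1,0,0,0,0,0,0],[1,0,0,0,0,0,0],[1,0,0,0,0,0,0]],
])

```text
clock: 4.7
eef_pos: [0.4694, -0.2478, 0.1092]
eef_rot: [-90.0, 0.0, -2.5]
contact_force: [-3.8, -0.2, 2.3]
gripper_width: 0.0196
```

Gripped at 19.6 mm, so I'll lift gently.

step_arm([
  [[1,0,-0.1,0,0,0,0],[1,0,-0.3,0,0,0,0],[1,0,-0.7,0,0,0,0],[1,0,-1.3,0,0,0,0],[1,0,-2,0,0,0,0],[1,0,-2.6,0,0,0,0],[1,0,-3,0,0,0,0],[1,0,-3,0,0,0,0]],
])

```text
clock: 5.5
eef_pos: [0.4705, -0.2483, 0.2012]
eef_rot: [-90.1, -0.2, -2.5]
contact_force: [-0.1, 0.5, -8.4]
gripper_width: 0.0194
```

```bash
python3 -c "
from h import *
c=cam('wrist'); cv2.imwrite('pics/w4.png',c['img']);np.savez('w4.npz',C=c['C'],Rm=c['Rm'],mtx=c['mtx'])
c=cam('scene'); crop(c,110,230,120,230,6,'s4')
plan([.49,.235,.24],15.7)
s=status.sense();print(s['contact_force'],s['moment'],s['gripper_width'])"
```

```text
shift [-7.0000e-03 -1.3640e+00  1.6105e+01] rotvec [-1.000e-04 -3.171e-01 -1.000e-04] rows>= 9.7 t 5.6 J [-30.3   7.6 119.4   0.   53.  -27.9]
[-0.52758514 -0.97419044 -9.58295848] [-0.0616924   0.24635567  0.01935073] 0.020173899227306235
```

View pics/w4.png

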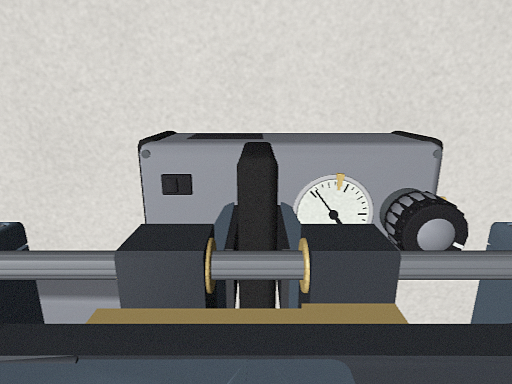

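View pics/s4.png

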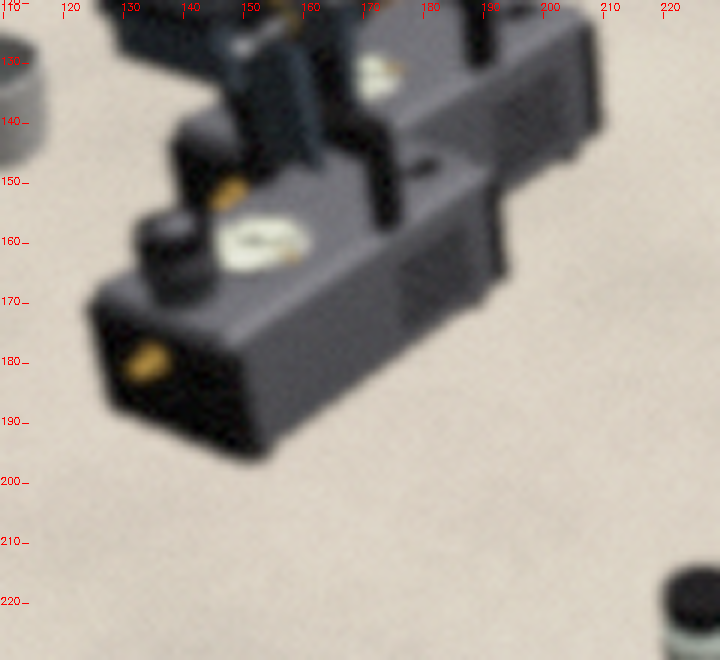

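Run:
```python
from h import *
w=dict(np.load('w4.npz')); c={'img':cv2.imread('pics/w4.png')}
crop(c,130,450,125,265,2.4,'w4c')
z=.2012-.0292
for n,p in dict(L=(146,154),R=(436.5,154)).items(): print(n,toplane(w,*p,z))
L,Rr=toplane(w,146,154,z),toplane(w,436.5,154,z); d=Rr-L
yaw=np.arctan2(d[1],d[0]); print(np.degrees(yaw),np.linalg.norm(d))
m=(L+Rr)/2; ctr=m[:2]-.04*np.array([-np.sin(yaw),np.cos(yaw)]); h=ctr-.022*np.array([np.cos(yaw),np.sin(yaw)])
print('ctr',ctr,'handle',h, status.sense()['eef_pos'])
```

```text
L [ 0.40136777 -0.20465195  0.172     ]
R [ 0.58912248 -0.21291419  0.172     ]
-2.519702372157499 0.18793641720468088
ctr [ 0.49348661 -0.2487444 ] handle [ 0.47150788 -0.24777721] [ 0.46940654 -0.24769693  0.19902108]
```

View pics/w4c.png

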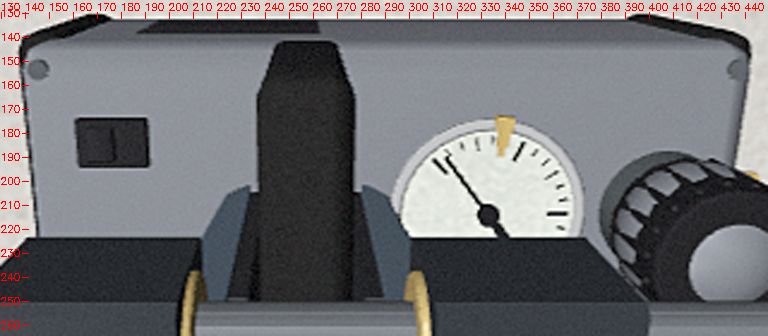

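step_arm([
  [[1,0,-0.1,0.3,0,0,0],[1,0,-0.2,0.9,0,-0.02,0],[1,0,-0.4,1.8,0,-0.04,0],[1,0,-0.5,2.9,0,-0.07,0],[1,0,-0.5,4.1,0,-0.1,0],[1,0,-0.5,5.3,0,-0.13,0],[1,0,-0.5,6.5,0,-0.16,0],[1,0,-0.5,7.7,0,-0.19,0]],
])

```text
clock: 6.4
eef_pos: [0.4787, -0.0151, 0.2137]
eef_rot: [-90.0, 0.1, 8.5]
contact_force: [0.8, -0.5, -9.0]
gripper_width: 0.0196
```

```bash
python3 -c "
from h import *
plan([.4901,.2339,.215],15.6)"
```

```text
shift [ 1.6   -0.043  8.154] rotvec [-0.0005 -0.1241 -0.0012] rows>= 5.0 t 6.4 J [ -4.6   1.3 124.4   0.   54.3 -13.1]
```

step_arm([
  [[1,0.24,0,1.2,0,-0.02,0],[1,0.47,0,2.4,0,-0.04,0],[1,0.7,0,3.6,0,-0.06,0],[1,0.94,0,4.8,0,-0.08,0],[1,1.18,0,6,0,-0.1,0],[1,1.4,0,7.1,0,-0.115,0],[1,1.55,0,7.9,0,-0.124,0],[1,1.6,0,8.15,0,-0.124,0]],
])

```text
clock: 7.2
eef_pos: [0.4904, 0.2341, 0.2135]
eef_rot: [-90.0, 0.1, 15.6]
contact_force: [0.6, -1.0, -8.6]
gripper_width: 0.0198
```

step_arm([
  [[1,0,0,0,0,0,0],[1,0,0,0,0,0,0]],
])

```text
clock: 7.4
eef_pos: [0.4907, 0.2313, 0.2138]
eef_rot: [-90.0, 0.1, 15.5]
contact_force: [0.3, -0.3, -9.4]
gripper_width: 0.0196
```

```bash
python3 -c "
from h import *
plan([.4901,.2339,.117],15.6)
c=cam('wrist'); cv2.imwrite('pics/w5.png',c['img']);np.savez('w5.npz',C=c['C'],Rm=c['Rm'],mtx=c['mtx'])
c=cam('scene'); crop(c,240,370,170,300,4.6,'s5')
c=cam('top'); crop(c,160,260,140,250,5,'t5')
"
```

```text
shift [0.008 3.225 0.09 ] rotvec [ 0.0003 -0.0012 -0.0013] rows>= 1.9 t 7.4 J [ 22.8   7.6 117.6  -0.   54.9   7.3]
```

View pics/w5.png

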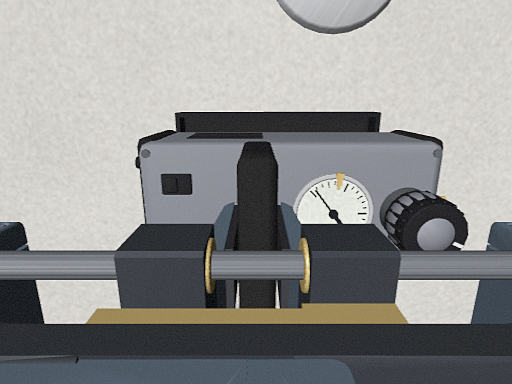

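View pics/s5.png

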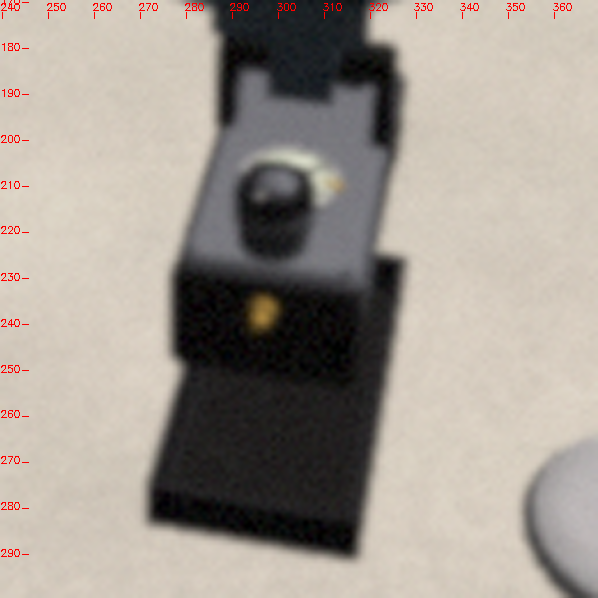

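View pics/t5.png

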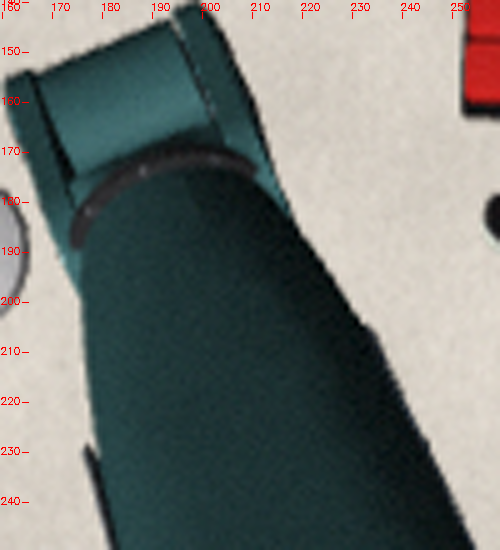

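Run:
```python
from h import *
w=dict(np.load('w5.npz')); c={'img':cv2.imread('pics/w5.png')}
crop(c,130,450,100,170,2.4,'w5c')
```

```text
(no output)
```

View pics/w5c.png

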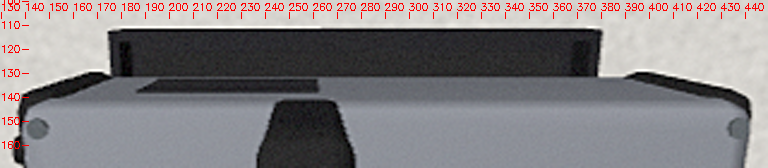

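Run:
```python
from h import *
w=dict(np.load('w5.npz'))
def mid(a,b,z):
    A,B=toplane(w,*a,z)[:2],toplane(w,*b,z)[:2]; d=B-A; return (A+B)/2,np.arctan2(d[1],d[0]),np.linalg.norm(d)
zt=.2138
for nm,a,b,z,off in [('dock',(174.8,112.1),(381,112.1),.03,.059),('case',(146,153.2),(437,153.2),zt-.0292,.040)]:
    m,y,l=mid(a,b,z); u=np.array([np.cos(y),np.sin(y)]);n=np.array([-u[1],u[0]])
    print(nm,'ctr',(m-off*n).round(4),'yaw',np.degrees(y).round(2),'len',l.round(4))
print(status.sense()['eef_pos'])
```

```text
dock ctr [0.513  0.2402] yaw 15.51 len 0.2279
case ctr [0.5126 0.2383] yaw 15.51 len 0.188
[0.49114998 0.23098412 0.21416167]
```

step_arm([
  [[1,0.02,0.3,0.06,0,0,0],[1,0.02,0.8,0.06,0,0,0],[1,0.02,1.3,0.06,0,0,0],[1,0.02,1.8,0.06,0,0,0],[1,0.02,2.2,0.06,0,0,0],[1,0.02,2.5,0.06,0,0,0],[1,0.02,2.7,0.06,0,0,0],[1,0.02,2.8,0.06,0,0,0]],
])

```text
clock: 8.35
eef_pos: [0.4913, 0.2337, 0.1297]
eef_rot: [-90.0, 0.0, 15.5]
contact_force: [-0.6, 0.3, -8.7]
gripper_width: 0.0194
```

```bash
python3 -c "
from h import *
plan([.4901,.2339,.1172],15.5)
c=cam('wrist'); crop(c,130,450,100,270,2.4,'w6')
c=cam('scene'); crop(c,240,370,170,300,4.6,'s6')
s=status.sense();print(s['eef_pos'],s['contact_force'],s['moment'])
"
```

```text
shift [-0.036  0.416  0.017] rotvec [ 0.0001  0.0005 -0.0005] rows>= 0.3 t 8.35 J [ 23.   14.8 119.5  -0.   45.6   7.5]
[0.49142624 0.23372474 0.13016592] [ 0.13106806  0.70055683 -8.96750662] [-0.15665807  0.13521876 -0.0276073 ]
```

View pics/w6.png

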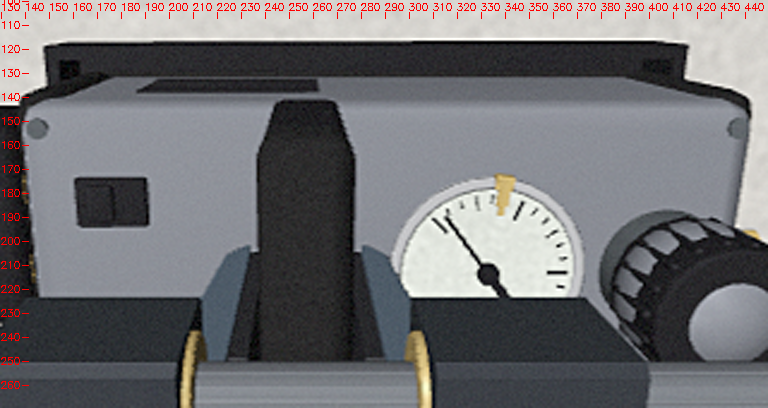

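View pics/s6.png

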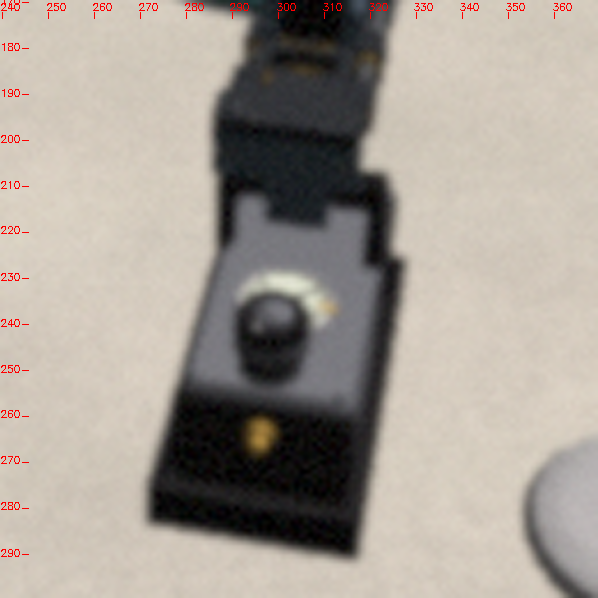

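Alignment is within 1 mm. The case is about 12 mm above the tray floor, so I'll lower it slowly.

step_arm([
  [[1,0,0.1,0,0,0,0],[1,0,0.18,0,0,0,0],[1,0,0.25,0,0,0,0],[1,0,0.3,0,0,0,0],[1,0,0.34,0,0,0,0],[1,0,0.37,0,0,0,0],[1,0,0.37,0,0,0,0]],
])

```text
clock: 9.15
eef_pos: [0.4913, 0.2337, 0.1191]
eef_rot: [-90.0, 0.0, 15.5]
contact_force: [-0.3, -0.0, -7.8]
gripper_width: 0.0196
```

```bash
python3 -c "
from h import *
s=status.sense();print(s['eef_pos'],s['eef_rot'],s['contact_force'],s['moment'])
"
```

```text
[0.49134141 0.23372029 0.11910378] [-8.99999357e+01  7.08222137e-03  1.55274955e+01] [-0.32435014 -0.03650649 -7.75647531] [-0.1238949   0.14174708  0.02150183]
```

step_arm([
  [[1,0,0.02,0,0,0,0],[1,0,0.04,0,0,0,0],[1,0,0.06,0,0,0,0],[1,0,0.06,0,0,0,0]],
])

```text
clock: 9.55
eef_pos: [0.4914, 0.2338, 0.1175]
eef_rot: [-90.0, -0.0, 15.5]
contact_force: [-0.9, 0.3, -7.3]
gripper_width: 0.0196
```

step_arm([
  [[1,0,0.02,0,0,0,0],[1,0,0.04,0,0,0,0],[1,0,0.04,0,0,0,0]],
])

```text
clock: 9.85
eef_pos: [0.4913, 0.2341, 0.1173]
eef_rot: [-90.0, 0.0, 15.5]
contact_force: [-11.3, 1.8, 13.0]
gripper_width: 0.0194
```

Seated: fz went from −7 to +13 N. I'll ease off slightly and release.

step_arm([
  [[1,0,-0.025,0,0,0,0],[1,0,-0.025,0,0,0,0],[0.5,0,-0.025,0,0,0,0],[0,0,-0.025,0,0,0,0],[-0.5,0,-0.025,0,0,0,0],[-1,0,-0.025,0,0,0,0],[-1,0,-0.025,0,0,0,0]],
], grip_force=20)

```text
clock: 10.55
eef_pos: [0.4915, 0.2337, 0.117]
eef_rot: [-90.0, -0.0, 15.5]
contact_force: [-0.5, -0.4, -0.5]
gripper_width: 0.0517
```

step_arm([
  [[-1,0,-0.025,0,0,0,0],[-1,0,-0.025,0,0,0,0],[-1,0,-0.025,0,0,0,0]],
])

```text
clock: 10.85
eef_pos: [0.4914, 0.2337, 0.1177]
eef_rot: [-90.0, -0.0, 15.5]
contact_force: [0.0, 0.9, 0.5]
gripper_width: 0.0759
```

```bash
python3 -c "
from h import *
plan([.53,.245,.30],15.5)
c=cam('wrist'); crop(c,130,450,100,270,2.4,'w7')
"
```

```text
shift [ 1.34  -6.075  0.018] rotvec [-0.      0.0004  0.0001] rows>= 3.7 t 10.85 J [ 23.   16.  119.7  -0.   44.3   7.5]
```

View pics/w7.png

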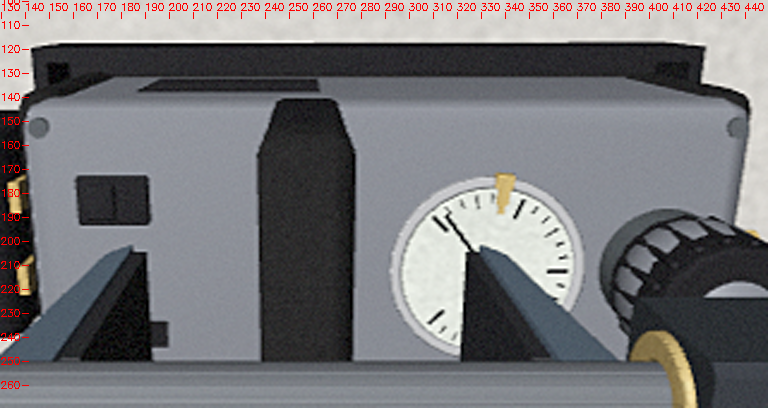

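Released, with 10–11 mm per side around the bar. I'll rise straight up, then look from above.

step_arm([
  [[-1,0,-0.6,0,0,0,0],[-1,0,-1.6,0,0,0,0],[-1,0.4,-3,0,0,0,0],[-1,1,-4.5,0,0,0,0],[-1,1.34,-6.07,0,0,0,0],[-1,1.34,-6.07,0,0,0,0],[-1,1.34,-6.07,0,0,0,0]],
])

```text
clock: 11.6
eef_pos: [0.5305, 0.2446, 0.3006]
eef_rot: [-90.0, -0.1, 15.5]
contact_force: [0.4, -0.9, -0.2]
gripper_width: 0.0913
```

```bash
python3 -c "
from h import *
c=cam('wrist'); cv2.imwrite('pics/w8r.png',c['img']);crop(c,140,350,90,220,3.8,'w8');np.savez('w8.npz',C=c['C'],Rm=c['Rm'],mtx=c['mtx'])
c=cam('scene'); crop(c,240,370,170,300,4.6,'s8')
"
```

```text
(no output)
```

View pics/w8.png

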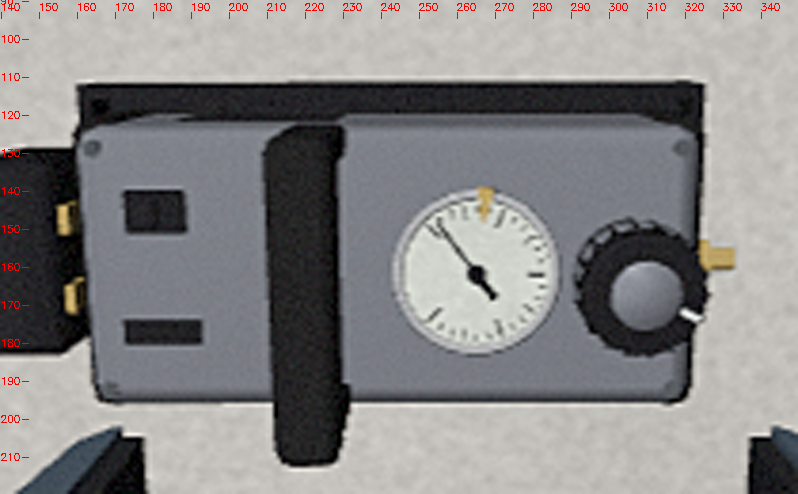

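View pics/s8.png

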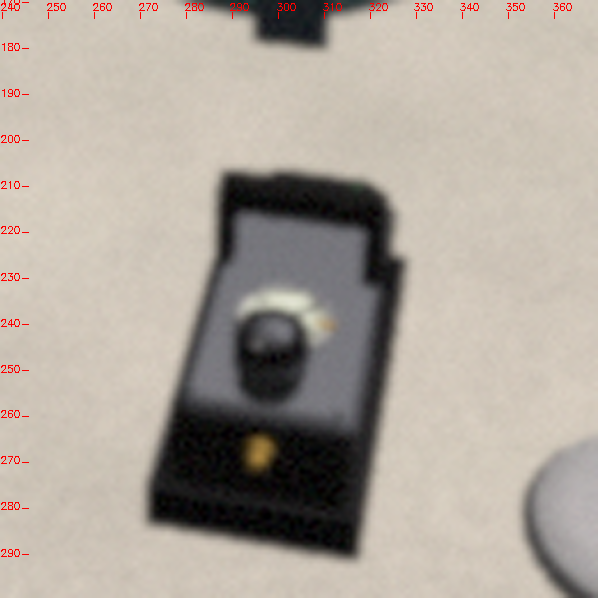

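Run:
```python
from h import *
w=dict(np.load('w8.npz'))
k=3.8;px=lambda x,y:((x+.5)/k-.5+140,(y+.5)/k-.5+90)
f=lambda x,y,z: toplane(w,*px(x,y),z)[:2]
S=np.array([f(92,148,.088),f(683,147,.088),f(668,388,.088),f(112,388,.088)])
ax=S[1]+S[2]-S[0]-S[3]; y=np.arctan2(ax[1],ax[0]);u=np.array([np.cos(y),np.sin(y)]);print(S.mean(0),np.degrees(y),np.linalg.norm(ax)/2)
print('knob from screws',S.mean(0)+.078*u,'gauge',S.mean(0)+.0285*u)
kn=f(648,297,.129); print('knob cap',kn)
g,n,m=f(476,274,.091),f(433,221,.091),f(485,219,.091)
an=lambda p:np.arctan2(*(p-g)[::-1])
print('g',g,np.linalg.norm(n-g),np.linalg.norm(m-g),'needle->marker cw rad',(an(n)-an(m)))
img=cv2.imread('pics/w8r.png'); crop({'img':img},235,335,130,190,8,'w8g')
```

```text
[0.51339983 0.24155354] 15.514108508835937 0.18756400837753567
knob from screws [0.58855787 0.26241664] gauge [0.54086143 0.2491766 ]
knob cap [0.58858048 0.2622269 ]
g [0.54088489 0.24869541] 0.022204794551470106 0.01814104655194575 needle->marker cw rad 0.8316889319680711
```

View pics/w8g.png

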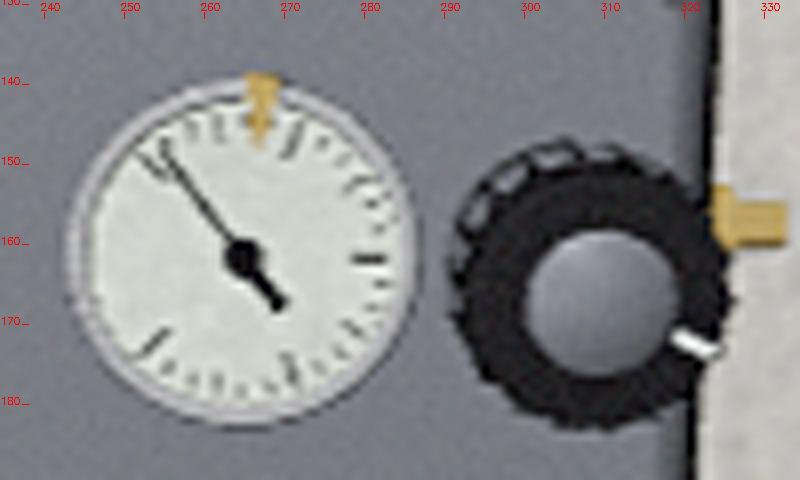

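```bash
python3 -c "
from h import *
plan([.5873,.2615,.18],50)
plan([.5873,.2615,.099],50)
"
```

```text
shift [2.025 3.945 0.04 ] rotvec [-3.000e-04 -6.016e-01 -1.900e-03] rows>= 4.0 t 11.7 J [ 22.5   5.9 109.8  -0.   64.5   6.9]
shift [2.03  6.645 0.041] rotvec [-3.000e-04 -6.016e-01 -1.900e-03] rows>= 4.2 t 11.7 J [ 22.5   5.9 109.8  -0.   64.5   6.9]
```

step_arm([
  [[-1,1,0.8,0.04,0,-0.14,0],[-1,2.02,2.2,0.04,0,-0.28,0],[-1,2.03,3.4,0.04,0,-0.42,0],[-1,2.03,4.2,0.04,0,-0.55,0],[-1,2.03,5.2,0.04,0,-0.602,0],[-1,2.03,6,0.04,0,-0.602,0],[-1,2.03,6.6,0.04,0,-0.602,0],[-1,2.03,6.6,0.04,0,-0.602,0]],
])

```text
clock: 12.5
eef_pos: [0.5864, 0.2611, 0.0985]
eef_rot: [-89.9, 0.3, 50.0]
contact_force: [-0.9, 0.3, -0.4]
gripper_width: 0.091
```

```bash
python3 -c "
from h import *
plan([.5873,.2615,.099],50)
c=cam('wrist');cv2.imwrite('pics/w9.png',c['img'])
"
```

```text
shift [ 0.03  -0.016 -0.015] rotvec [-0.0024  0.0001 -0.0046] rows>= 0.0 t 12.5 J [ 21.9  25.4 108.5  -0.   46.4 -28.1]
```

View pics/w9.png

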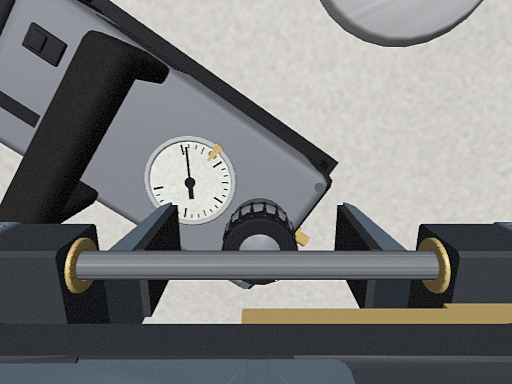

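Run:
```python
from h import *
c=cam('wrist'); np.savez('w9.npz',C=c['C'],Rm=c['Rm'],mtx=c['mtx']); p=status.sense()['eef_pos'].copy(); p[2]=.129; print('axis at cap',proj(c,p)); p[2]=.1255; print(proj(c,p))
crop(c,140,300,130,290,4,'w9g')
```

```text
axis at cap [257.59472827 252.51730185]
[257.58627164 249.33367012]
```

View pics/w9g.png

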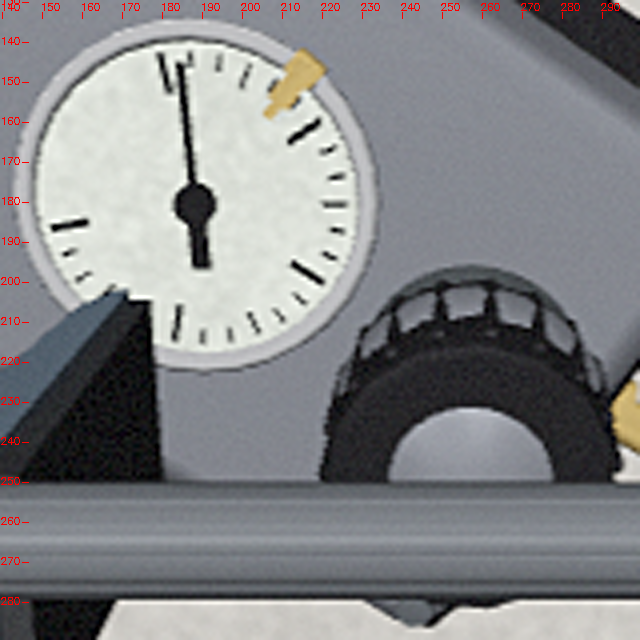

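Run:
```python
from h import *
w=dict(np.load('w9.npz'))
k=4;f=lambda x,y,z=.092: toplane(w,(x+.5)/k-.5+140,(y+.5)/k-.5+130,z)[:2]
g,n,m,t=f(195,204),f(180,65),f(267,116),f(202,268)
an=lambda v:np.arctan2(v[1],v[0])
print(np.linalg.norm(n-g),np.linalg.norm(m-g),an(n-g)-an(m-g),an(n-t)-an(m-g))
```

```text
0.020669382466478415 0.01734268296833602 0.7523018764564653 0.7527608887040609
```

step_arm([
  [[0.3,0.02,-0.02,0,0,0,0],[1,0.02,-0.02,0,0,0,0],[1,0.02,-0.02,0,0,0,0],[1,0.02,-0.02,0,0,0,0],[1,0.02,-0.02,0,0,0,0],[1,0.02,-0.02,0,0,0,0],[1,0.02,-0.02,0,0,0,0],[1,0.02,-0.02,0,0,0,0]],
], grip_force=20)

```text
clock: 13.4
eef_pos: [0.5886, 0.2622, 0.1023]
eef_rot: [-90.0, 0.0, 50.0]
contact_force: [-2.2, -1.6, 2.6]
gripper_width: 0.0389
```

```bash
python3 -c "
from h import *
s=status.sense();print(s['eef_pos'],s['contact_force'],s['moment'],s['gripper_width'])
c=cam('wrist');cv2.imwrite('pics/w10.png',c['img'])
"
```

```text
[0.58858269 0.26224787 0.10233146] [-2.18791424 -1.63909127  2.6174246 ] [-0.35699237  0.47755869  0.03062659] 0.03891207445021187
```

View pics/w10.png

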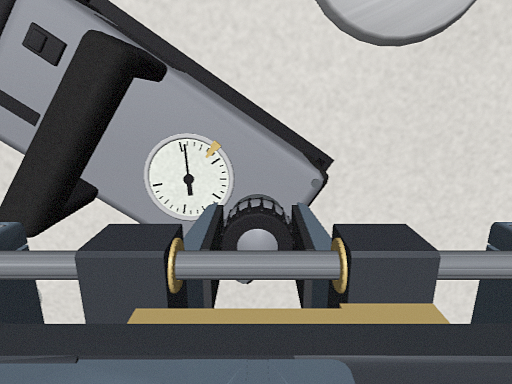

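step_arm([
  [[1,0,-0.05,0,0,0,0],[1,0,-0.1,0,0,0,0],[1,0,-0.15,0,0,0,0],[1,0,-0.2,0,0,0,0],[1,0,-0.25,0,0,0,0],[1,0,-0.28,0,0,0,0],[1,0,-0.28,0,0,0,0]],
])

```text
clock: 14.15
eef_pos: [0.5887, 0.2624, 0.1109]
eef_rot: [-90.0, 0.0, 50.0]
contact_force: [-5.0, -1.4, 0.2]
gripper_width: 0.039
```

```bash
python3 -c "
from h import *
s=status.sense();print(s['eef_pos'],s['contact_force'],s['moment'],s['gripper_width'])
c=cam('wrist');cv2.imwrite('pics/w11.png',c['img'])
c=cam('scene'); crop(c,240,370,170,300,4.6,'s11')
"
```

```text
[0.58872488 0.26236776 0.11090833] [-5.01282376 -1.40345286  0.18871391] [-0.43940319  0.80541318  0.0220455 ] 0.03897894936536861
```

View pics/w11.png

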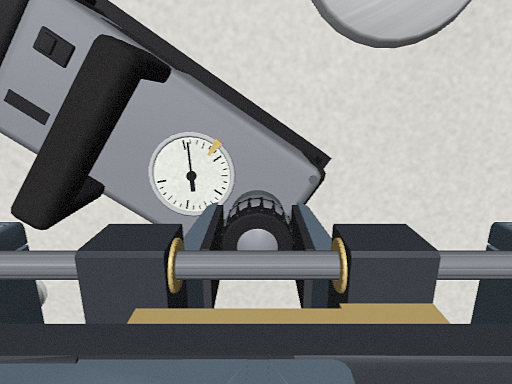

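View pics/s11.png

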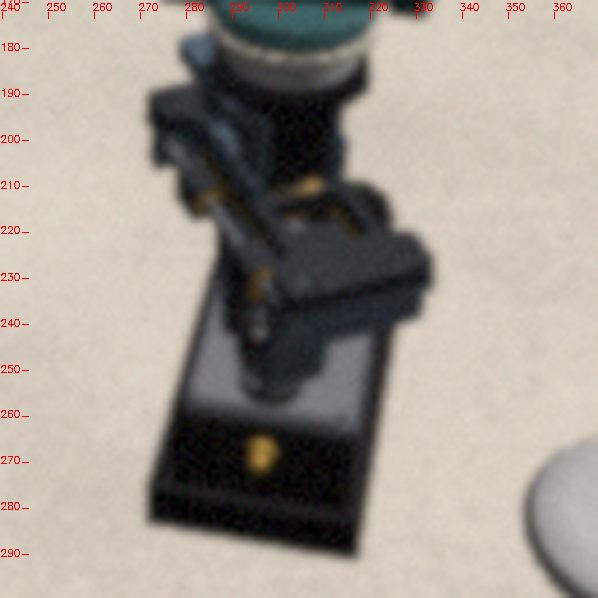

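step_arm([
  [[1,-0.02,0,0.025,0,0.1,0],[1,-0.02,0,0.025,0,0.23,0],[1,-0.02,0,0.025,0,0.37,0],[1,-0.02,0,0.025,0,0.51,0],[1,-0.02,0,0.025,0,0.65,0],[1,-0.02,0,0.025,0,0.79,0],[1,-0.02,0,0.025,0,0.93,0],[1,-0.02,0,0.025,0,1.07,0]],
])

```text
clock: 15.05
eef_pos: [0.5878, 0.2625, 0.1109]
eef_rot: [-90.0, 0.0, -11.6]
contact_force: [-5.0, -1.9, 0.7]
gripper_width: 0.0388
```

```bash
python3 -c "
from h import *
s=status.sense();print(s['eef_pos'],s['contact_force'],s['moment'],s['gripper_width'])
c=cam('wrist');cv2.imwrite('pics/w12.png',c['img'])
"
```

```text
[0.58776521 0.26245968 0.11089894] [-5.04710819 -1.88069604  0.67500928] [-0.42164175  1.02021612 -0.03641899] 0.0388051232237914
```

View pics/w12.png

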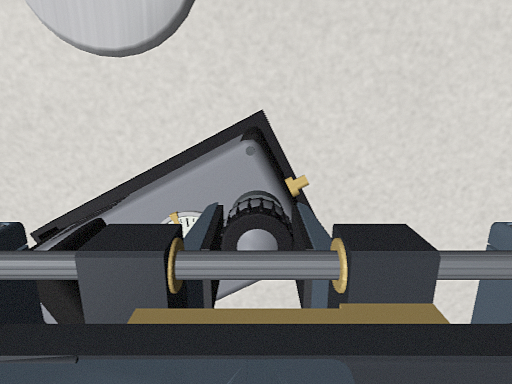

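step_arm([
  [[1,0,0,0,0,0.14,0],[1,0,0,0,0,0.28,0],[1,0,0,0,0,0.42,0],[1,0,0,0,0,0.56,0],[1,0,0,0,0,0.7,0],[1,0,0,0,0,0.84,0],[1,0,0,0,0,0.98,0],[1,0,0,0,0,1.12,0]],
])

```text
clock: 15.9
eef_pos: [0.5878, 0.2627, 0.1108]
eef_rot: [-90.0, 0.0, -75.8]
contact_force: [-3.2, 0.6, -0.3]
gripper_width: 0.0388
```

step_arm([
  [[1,0,0,0,0,0.12,0],[1,0,0,0,0,0.166,0],[1,0,0,0,0,0.166,0]],
])

```text
clock: 16.2
eef_pos: [0.5879, 0.2627, 0.1109]
eef_rot: [-90.0, 0.0, -85.0]
contact_force: [-3.6, 1.6, -2.0]
gripper_width: 0.039
```

```bash
python3 -c "
from h import *
s=status.sense();print(s['eef_pos'],s['contact_force'],s['moment'],s['gripper_width'],s['joint_positions'])
c=cam('wrist');cv2.imwrite('pics/w13.png',c['img'])
"
```

```text
[0.58793351 0.26269191 0.11085708] [-3.57059991  1.64486125 -2.01046782] [ 0.14620929  0.87261972 -0.03826668] 0.03898710098485428 [2.19934414e+01 2.44235454e+01 1.08280020e+02 2.71574289e-02
 4.72814866e+01 1.06987095e+02]
```

View pics/w13.png

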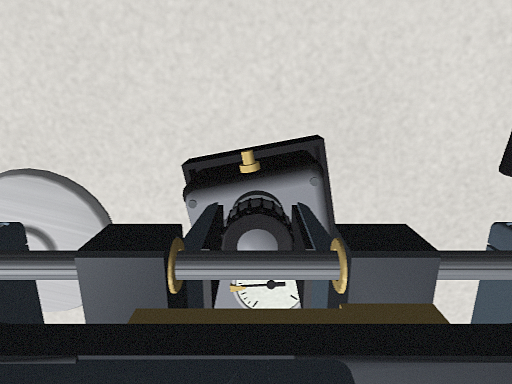

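```bash
python3 -c "
from h import *
c=cam('wrist');np.savez('w13.npz',C=c['C'],Rm=c['Rm'],mtx=c['mtx']);crop(c,205,335,235,315,6,'w13g')
"
```

```text
(no output)
```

View pics/w13g.png

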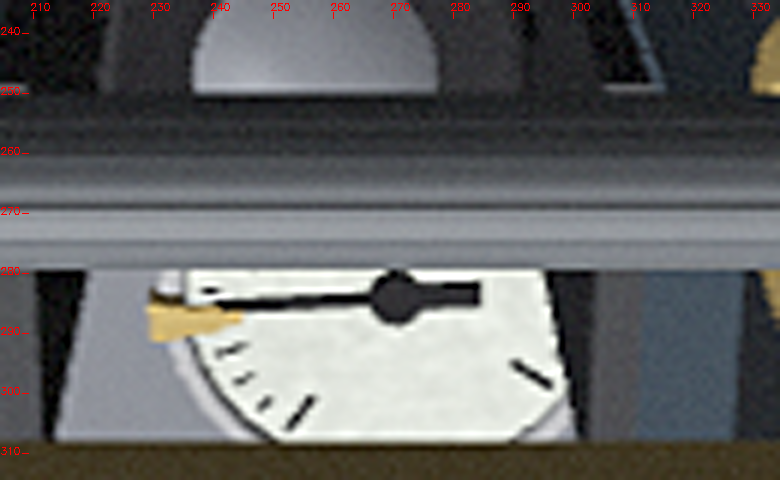

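step_arm([
  [[0.3,0,0,0,0,0,0],[-0.3,0,0,0,0,0,0],[-1,0,0,0,0,0,0],[-1,0,0,0,0,0,0],[-1,0,0,0,0,0,0],[-1,0,-1.5,0,0,0,0],[-1,0,-2.8,-1,0,0,0],[-1,0,-2.8,-2.5,0,0,0]],
])

```text
clock: 17.1
eef_pos: [0.5163, 0.257, 0.1998]
eef_rot: [-89.5, 0.2, -85.0]
contact_force: [-0.6, 1.2, -0.7]
gripper_width: 0.0903
```

```bash
python3 -c "
from h import *
plan([.468,.243,.195],-85)
"
```

```text
shift [ 0.326  0.147 -1.646] rotvec [-0.008  -0.0002 -0.0027] rows>= 1.0 t 17.1 J [ 24.2  11.6 114.5  -0.   53.4 109.2]
```

step_arm([
  [[-1,0.33,0.1,-1.65,0,0,0],[-1,0.33,0.1,-1.65,0,0,0],[-1,0.33,0.1,-1.65,0,0,0],[-1,0.33,0.1,-1.65,0,0,0]],
])

```text
clock: 17.5
eef_pos: [0.466, 0.2421, 0.1923]
eef_rot: [-89.9, 0.0, -85.0]
contact_force: [0.5, 0.6, 0.2]
gripper_width: 0.0912
```

```bash
python3 -c "
from h import *
c=cam('wrist');np.savez('w14.npz',C=c['C'],Rm=c['Rm'],mtx=c['mtx']);cv2.imwrite('pics/w14.png',c['img']);crop(c,215,315,60,135,8,'w14g')
print(c['C'],proj(c,[c['C'][0],c['C'][1],.09]))
"
```

```text
[0.5393638  0.24835003 0.36400515] [257.66088507 101.8674946 ]
```

View pics/w14.png

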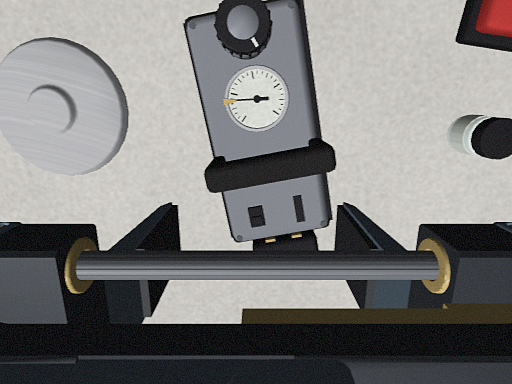

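View pics/w14g.png

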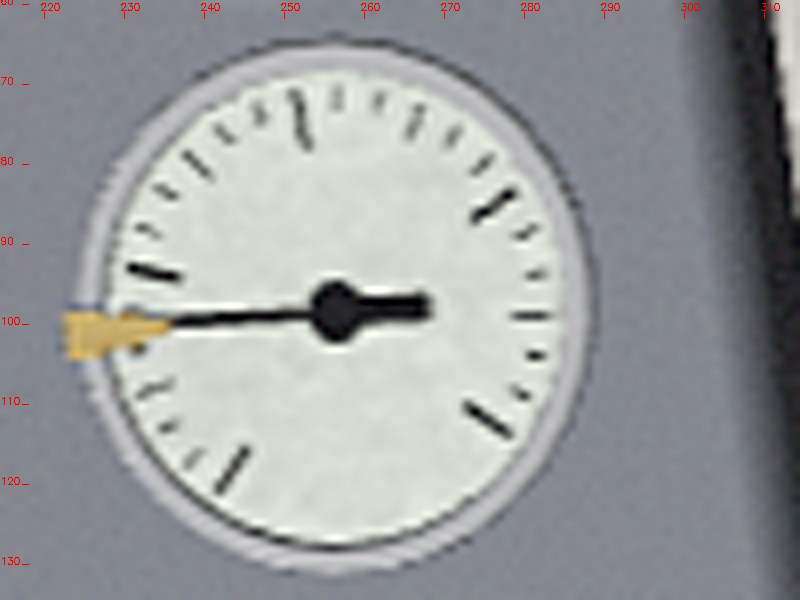

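```bash
python3 -c "
from h import *
w=dict(np.load('w14.npz')); print(toplane(w,243,21.5,.138))
S=[toplane(w,*p,.088)[:2] for p in [(193,24),(299,4.5)]];print(S)
plan([.5878,.2624,.165],-85)
"
```

```text
[0.58922442 0.26239066 0.138     ]
[array([0.59495351, 0.30531996]), array([0.61626533, 0.22233346])]
shift [-0.321  0.91   4.101] rotvec [-0.001   0.0004 -0.0003] rows>= 2.5 t 17.55 J [ 24.9   7.6 120.2  -0.   52.1 109.9]
```

step_arm([
  [[1,-0.1,0,1,0,0,0],[1,-0.2,0,2.2,0,0,0],[1,-0.3,0.2,3.4,0,0,0],[1,-0.32,0.6,4.1,0,0,0],[1,-0.32,0.9,4.1,0,0,0],[1,-0.32,0.9,4.1,0,0,0],[1,-0.32,0.9,4.1,0,0,0],[1,-0.32,0.9,4.1,0,0,0]],
], grip_force=30)

```text
clock: 18.35
eef_pos: [0.5862, 0.2621, 0.1653]
eef_rot: [-90.0, 0.0, -85.0]
contact_force: [-0.5, 0.0, 0.8]
gripper_width: 0.0304
```

step_arm([
  [[1,0,0,0,0,0,0],[1,0,0,0,0,0,0],[1,0,0,0,0,0,0],[1,0,0,0,0,0,0]],
])

```text
clock: 18.75
eef_pos: [0.5864, 0.262, 0.165]
eef_rot: [-90.0, 0.0, -85.0]
contact_force: [0.0, 0.2, 0.3]
gripper_width: 0.0006
```

```bash
python3 -c "
from h import *
plan([.5878,.2624,.143],-85)
c=cam('wrist');cv2.imwrite('pics/w15.png',c['img'])
p=status.sense()['eef_pos'];print(p,proj(c,p),proj(c,[.5878,.2624,.138]))
"
```

```text
shift [-0.008  0.733  0.047] rotvec [-0.0002  0.0006 -0.0001] rows>= 0.4 t 18.75 J [ 22.   20.1 107.6   0.   52.3 107. ]
[0.58641768 0.26204675 0.16494006] [257.29741734 230.95447904] [256.9827073  213.01014568]
```

View pics/w15.png

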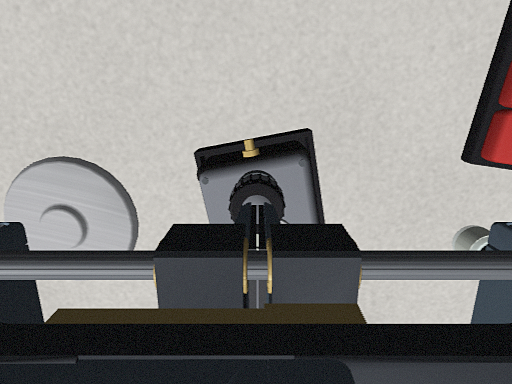

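step_arm([
  [[1,0,0.3,0.05,0,0,0],[1,0,0.6,0.05,0,0,0],[1,0,0.75,0.05,0,0,0],[1,0,0.85,0.05,0,0,0],[1,0,0.9,0.05,0,0,0],[1,0,0.9,0.05,0,0,0]],
])

```text
clock: 19.4
eef_pos: [0.5879, 0.2621, 0.1376]
eef_rot: [-90.0, -0.0, -85.0]
contact_force: [0.1, -0.3, 0.2]
gripper_width: 0.0005
```

step_arm([
  [[1,0,0.04,0,0,0,0],[1,0,0.08,0,0,0,0],[1,0,0.11,0,0,0,0],[1,0,0.13,0,0,0,0],[1,0,0.13,0,0,0,0]],
])

```text
clock: 19.9
eef_pos: [0.588, 0.2622, 0.1339]
eef_rot: [-90.0, 0.0, -85.0]
contact_force: [1.2, 0.5, 1.3]
gripper_width: 0.0004
```

step_arm([
  [[1,0,0.03,0,0,0,0],[1,0,0.06,0,0,0,0],[1,0,0.08,0,0,0,0],[1,0,0.1,0,0,0,0],[1,0,0.1,0,0,0,0]],
])

```text
clock: 20.4
eef_pos: [0.5878, 0.2621, 0.1308]
eef_rot: [-90.0, -0.0, -85.0]
contact_force: [1.3, 1.1, 0.9]
gripper_width: 0.0005
```

step_arm([
  [[1,0,0.02,0,0,0,0],[1,0,0.04,0,0,0,0],[1,0,0.06,0,0,0,0],[1,0,0.06,0,0,0,0],[1,0,0.06,0,0,0,0]],
])

```text
clock: 20.9
eef_pos: [0.5879, 0.2621, 0.1291]
eef_rot: [-90.0, 0.0, -85.0]
contact_force: [0.4, 0.0, 1.0]
gripper_width: 0.0002
```

step_arm([
  [[1,0,0.02,0,0,0,0],[1,0,0.04,0,0,0,0],[1,0,0.04,0,0,0,0],[1,0,0.04,0,0,0,0]],
])

```text
clock: 21.3
eef_pos: [0.5881, 0.2622, 0.1287]
eef_rot: [-90.0, 0.0, -85.0]
contact_force: [-3.1, -1.7, 12.1]
gripper_width: 0.0003
```

Now 12 N at z = 0.1287, which matches the knob's home height of about 0.1285 docked. I'll press a touch more and hold.

step_arm([
  [[1,0,0.01,0,0,0,0],[1,0,0.01,0,0,0,0],[1,0,0.01,0,0,0,0],[1,0,0.01,0,0,0,0]],
])

```text
clock: 21.7
eef_pos: [0.5882, 0.2623, 0.1286]
eef_rot: [-90.0, 0.0, -85.0]
contact_force: [-4.6, -2.1, 13.8]
gripper_width: 0.0004
```

Locked by height and force. I'll rise and look straight down at the gauge again.

step_arm([
  [[1,0,-0.2,0,0,0,0],[1,0,-1,0,0,0,0],[1,0,-2,-0.5,0,0,0],[1,0.2,-2.2,-2,0,0,0],[1,0.3,-2.2,-3.5,0,0,0],[1,0.3,-2.2,-4.1,0,0,0],[1,0.3,-2.2,-4.1,0,0,0],[1,0.3,-2.2,-4.1,0,0,0]],
])

```text
clock: 22.5
eef_pos: [0.4668, 0.2426, 0.194]
eef_rot: [-89.9, 0.0, -85.0]
contact_force: [1.1, -0.3, 0.6]
gripper_width: 0.0003
```

```bash
python3 -c "
from h import *
c=cam('wrist');np.savez('w16.npz',C=c['C'],Rm=c['Rm'],mtx=c['mtx']);cv2.imwrite('pics/w16.png',c['img']);crop(c,215,315,60,135,8,'w16g')
print(c['C'],proj(c,[c['C'][0],c['C'][1],.09]))
c=cam('scene'); cv2.imwrite('pics/s16r.png',c['img']);crop(c,240,370,170,300,4.6,'s16')
"
```

```text
[0.54024237 0.24895456 0.365629  ] [257.59092235 101.70138113]
```

View pics/w16.png

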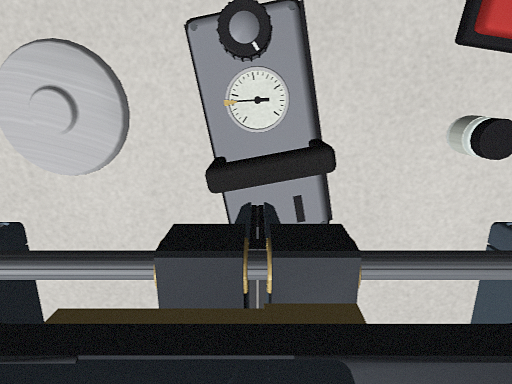

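View pics/w16g.png

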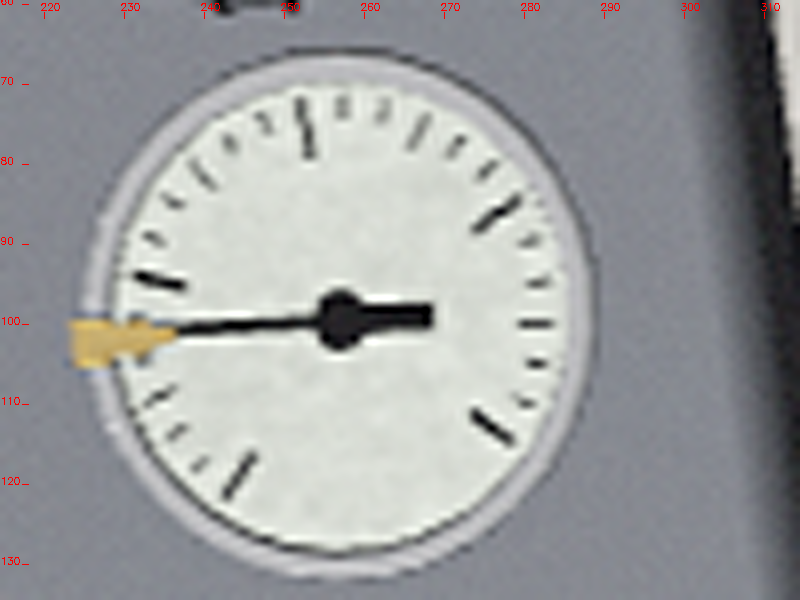

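View pics/s16.png

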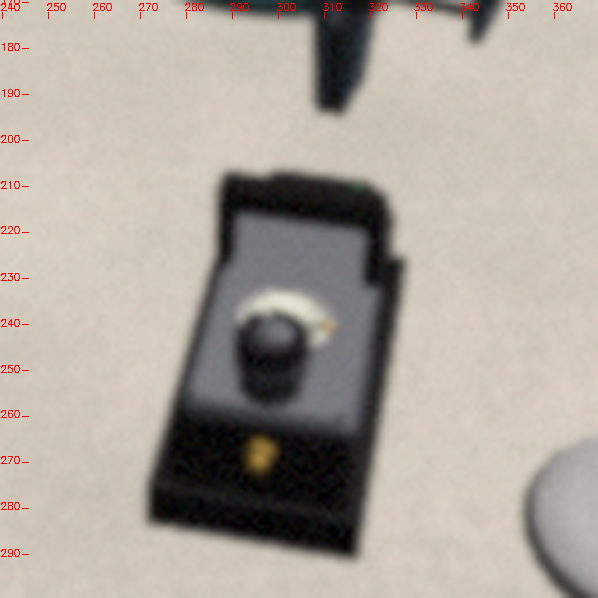

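The needle points at the marker tip, both at about (236,101). The knob is down, and the case sits in the dock exactly as it did after placing. The gripper is clear of everything, so I'm handing in.

```bash
python3 -c "
from cell import sign_off, status
s=status.sense();print(s['clock'],s['contact_force'])
print(sign_off())"
```

```text
22.6 [ 0.67215367  0.41535287 -0.28956167]
the job is handed in; nothing more can be done
None
```

The smaller compressor is in its charging dock with its contact end at the post, and its regulator is locked at the set-point. I handed the job in at 22.6 s of the 59 s allowed.

**What I did**
- I carried the compressor by its handle and set it down in the dock until the wrist force showed it was seated, then released it.
- I pulled the knob up about 8.5 mm and turned it 135° clockwise.
- With the fingers shut, I pressed its cap back down with about 12–14 N.

**Last checks**
- **Needle:** in the view from straight above, it ends at the marker's tip. The same kind of view before pressing put it about 1° past the marker, against 7.5° per lock step.
- **Knob:** the press stopped at 0.1286 m, which matches fully down (about 0.1285 m). The scene picture shows the knob at its original height.
- **Compressor:** it looks level, square and unmoved since I placed it. The first wrist-camera check put it within about 2 mm of the dock's centre; I corrected for that before lowering it.
- **Other goods:** the jar and hub cap looked untouched in the last pictures. I only saw part of the tail lamp and did not measure any of the three.
- **Robot:** it was touching nothing at hand-in.

**Disagreements**
- Two earlier slanted views gave 0.75 and 0.83 rad from needle to marker, because the marker stands above the dial. I used the nearest lock step, 0.785 rad, and the views from straight above agreed with it.
- There was a sideways pull of about 5 N while I held the knob. It did not visibly move the compressor.

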